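# Put the mason's flat chisels back in the rack by width

## Task

The bench rack is for the four flat stone chisels in order of width, and the widest already lies in its place at one end. Take out the red point chisel that was put in the rack by mistake and lay it flat in the yellow tray, and lay the three flat chisels from the rubber mat down in the notches so that the cutting edges get narrower place by place from the widest to the other end of the rack. Lower each tool into place rather than dropping it, and leave each flat chisel fully down in both notches of its place, with the middle of its length about midway between the notched blocks.

Things in the scene. Friction and masses are not known exactly. Their poses are not given: they have to be found in the camera images.
- chisel_54: The widest, already lying in a place at one end of the rack. Flat stone chisel: blue octagonal steel bar 16 mm across its flats, 200 mm long in all, flaring over its last 42 mm to a bright straight cutting edge 54 mm wide. Origin on the bar's axis, halfway along (the place to grip, near its centre of mass); x runs along the bar to the cutting edge, z is up as it lies.
- chisel_42: Loose on the black rubber mat (4 mm thick, 235 x 220 mm) with the two others. Flat stone chisel: blue octagonal steel bar 16 mm across its flats, 200 mm long in all, flaring over its last 42 mm to a bright straight cutting edge 42 mm wide. Origin on the bar's axis, halfway along (the place to grip, near its centre of mass); x runs along the bar to the cutting edge, z is up as it lies.
- chisel_30: Loose on the black mat. Flat stone chisel: blue octagonal steel bar 16 mm across its flats, 200 mm long in all, flaring over its last 42 mm to a bright straight cutting edge 30 mm wide. Origin on the bar's axis, halfway along (the place to grip, near its centre of mass); x runs along the bar to the cutting edge, z is up as it lies.
- chisel_18: The narrowest, loose on the black mat. Flat stone chisel: blue octagonal steel bar 16 mm across its flats, 200 mm long in all, flaring over its last 42 mm to a bright straight cutting edge 18 mm wide. Origin on the bar's axis, halfway along (the place to grip, near its centre of mass); x runs along the bar to the cutting edge, z is up as it lies.
- point: Point chisel lying in one of the rack's places: red octagonal steel bar 16 mm across its flats, 200 mm long in all, drawn out over its last 60 mm to a point instead of a flat edge. Origin on the bar's axis, halfway along (grip here); x runs along the bar to the point, z up as it lies.
- saddle_wide: Rack place holding the widest chisel at the start. Pale notched wood blocks 32 mm high, 12 thick, at x = -36 and +36 mm, on a dark 12 mm board; each notch 42 mm wide at the mouth, 20 at its flat floor, 12 above the blocks' feet. Origin mid-place at the blocks' feet; x along a lying chisel, y along the row (places 62 mm apart), z up. A seated chisel's axis lies 20 mm above it.
- saddle_point: Rack place holding the point chisel at the start. Pale notched wood blocks 32 mm high, 12 thick, at x = -36 and +36 mm, on a dark 12 mm board; each notch 42 mm wide at the mouth, 20 at its flat floor, 12 above the blocks' feet. Origin mid-place at the blocks' feet; x along a lying chisel, y along the row (places 62 mm apart), z up. A seated chisel's axis lies 20 mm above it.
- saddle_a: Rack place, empty at the start. Pale notched wood blocks 32 mm high, 12 thick, at x = -36 and +36 mm, on a dark 12 mm board; each notch 42 mm wide at the mouth, 20 at its flat floor, 12 above the blocks' feet. Origin mid-place at the blocks' feet; x along a lying chisel, y along the row (places 62 mm apart), z up. A seated chisel's axis lies 20 mm above it.
- saddle_b: Rack place, the other one empty at the start. Pale notched wood blocks 32 mm high, 12 thick, at x = -36 and +36 mm, on a dark 12 mm board; each notch 42 mm wide at the mouth, 20 at its flat floor, 12 above the blocks' feet. Origin mid-place at the blocks' feet; x along a lying chisel, y along the row (places 62 mm apart), z up. A seated chisel's axis lies 20 mm above it.
- tray: Fixed yellow sheet-steel tray, empty, 240 mm along its x, 112 mm along its y, 20 mm high, walls and floor 3 mm thick. Origin at the centre of its underside, z up.
There are look-alikes about, which are no part of the job. What is shaped like the chisel_30 but turquoise is not meant.

How it is judged:
By the outcome, as a careful person would: the job done as asked, in the order asked, and still so for the second after the job is handed in, with the robot touching nothing.
It also fails if it takes over 104 s, if anything falls off the work surface, if the arm or the gripper's body presses on something with over 40 N, if the wrist force passes 120 N, or if a joint passes its speed limit or range.

## Robot

A 6-joint arm with a two-finger parallel gripper is mounted at the origin on the work surface. World frame = base frame: x ahead of the robot, y to its left, z up, the work surface at z = 0. Lengths are in mm, angles in rad, forces in N, time in s.
With the tool pointing down it reaches from about 350 to 975 mm from the base axis. Payload 7.1 kg.
Tool frame: the origin (TCP) lies midway between the tips of the shut fingers; the grasp point (between the pads) lies ctrl.grip_point_offset behind it (ctrl.grip_point_offset is the distance from the TCP to the grasp point, in mm); z points along the fingers, y is the line along which they close (so a half turn about z gives the same grasp; the last joint's range is limited). The gripper opens to 88 mm and grips with 3 to 60 N. Pads are 20 mm wide; open, the fingers measure 115 mm over their backs; the gripper's body (75 mm by 178 mm) begins 61 mm behind the grasp point.
Start: joints at [-1.175, 0.423, 1.63, -0, 1.089, -0.019], TCP at [251.895, -571.974, 222.675] pointing down, gripper open.
Joint ranges: [-3, 3], [-0.9, 2.11], [0.09, 2.58], [-1.31, 4.45], [0.11, 2.69], [-2.54, 2.54]. Speed limits (rad/s): [2.39, 2.39, 3.01, 3.14, 3.14, 3.14].

## Interface

Orientations are given as a rotation vector (axis times angle).
In Python, from workcell import ctrl gives the robot as it stands.
- The arm moves only by the tool apply_moves, never from a script. Its argument "targets" is a list of rows, each an object of numbers: "tx", "ty", "tz": the shift along the world's x, y, z in m; "spin": the turn about the world's z in degrees. In form: [{"tx": .., "ty": .., "tz": .., "spin": ..}, ...]. A call has exactly 8 rows; each row is the pose to reach, as a shift and turn from the pose commanded when the call began; what a row does not reach only later rows make up. A row lasts 1/10 s, in which the tool goes at most 50 mm and 8.59 degrees, less where a joint would pass 70% of its speed; a pose out of reach is approached as far as the arm can. A call with a gripper value outside its range is refused whole. "gripper" is the closure, from -1 (fully open) to 1 (shut), set as the call begins (left out, the last holds). The fingers move at their own pace and stop on an object; the grip force is fixed at half the most. Time passes only in rows, so rows that repeat a pose let the fingers close, or fill a call up. It gives the time, the measured TCP pose, the force, the opening and the grip force at its end, in the units of the state.
- ctrl.get_obs(): the state, without advancing time (a new reading comes with each control period).
- ctrl.get_image(name): name is "scene" or "top"; returns the picture (420x560x3 uint8, red, green, blue); there is no depth.
- ctrl.get_calibration(name): a dict with "fov_y" (degrees; the focal length in pixels is half the picture's height over the tangent of half this angle, whatever the lens; pixels are square), "cx", "cy" (the principal point, pixels), "rvec" (rotation vector, rad) and "tvec" (3), from world to camera coordinates, as OpenCV has them. Camera axes: x right, y down, z forward; pixel columns grow to the right and rows downward; lengths in mm; the calibration is good to about 2 mm. A picture is of the moment at which its call begins. get_calibration takes no time and is no camera call.
- ctrl.close_job(): hands the job in; it is judged then, once.
Trained networks look in the newest picture that a camera, given by its name, has taken for a name from the list of things; names that differ only in an ending like _2 or _b are one class to them, and where a whole thing is asked for, a point or a joint stands for the part that bears it (a point fixed in the world has none). Each returns a list of dicts, best first, with "score" (0 to 1); they miss things now and then, are a little off and sometimes report something else, mostly with a low value. They report only what shows in the picture. A call takes as long as a camera call. They do not tell look-alikes from the thing itself.
- ctrl.outline_of(name, camera): "pixels" (420x560 bool, what is visible of it) and "box" ([left, top, right, bottom] in pixels, round what is visible of it).
- ctrl.pinpoint(name, camera): "uv" ([column, row] in pixels: a listed point, or the origin of a listed thing).
The state is a dict: "t": time; "qpos": joint angles; "qvel": joint speeds; "joint_torque": joint torques, N m; "ee_pos": TCP position; "orientation": TCP orientation; "ft_force": force on the tool from outside, world axes, zero at the start; "moment": the same for the moment, N m; "width": finger opening in mm; "grasp_force": force on a finger pad.
Only numpy, scipy, OpenCV 4.12 (cv2) and the standard library are available. Lean on these libraries where they do the work, as an engineer would, in place of code of your own. Each camera call takes 0.05 s, during which the arm holds its last target. There are 200 camera calls.

## Working session

There is one attempt and no reset: what is moved stays moved. The work goes in short steps, Python scripts to look and compute and a tool call to move; the robot and the scene stay as the last step left them, time stands still between calls to the robot, and variables do not carry over. Pictures are saved under pics/ and viewed, at most 14 in all, crops included, and the job is handed in when it is done.

Besides the shell and the picture viewer there is one more tool, called after "Emit:" by a JSON object that holds its "op" and its "data". apply_moves: Moves the arm, as the interface text tells. Its arguments: {"type":"object","properties":{"targets":{"type":"array"},"gripper":{"type":"number"}},"required":["targets"]}

```bash
mkdir -p pics
cat > h.py <<'E'
import numpy as np, cv2
from workcell import ctrl
def cal(n):
    c=ctrl.get_calibration(n); f=210/np.tan(np.radians(c["fov_y"])/2)
    K=np.array([[f,0,c["cx"]],[0,f,c["cy"]],[0,0,1.]]); R=cv2.Rodrigues(np.array(c["rvec"],float))[0]
    return K,R,np.array(c["tvec"],float).ravel()
def back(n,uv,z):
    K,R,t=cal(n); C=-R.T@t
    d=R.T@np.linalg.inv(K)@np.array([uv[0],uv[1],1.]); return C+d*(z-C[2])/d[2]
def proj(n,p):
    K,R,t=cal(n); q=K@(R@np.array(p,float)+t); return q[:2]/q[2]
def save(n,name,box=None,s=1):
    im=ctrl.get_image(n)[:,:,::-1]
    if box: im=im[box[1]:box[3],box[0]:box[2]]
    cv2.imwrite("pics/"+name,cv2.resize(np.ascontiguousarray(im),None,fx=s,fy=s,interpolation=cv2.INTER_CUBIC))
E
python3 - <<'E'
from h import *
save("top","t0.png",None,1.4); save("scene","s0.png",None,1.4)
for n in ["top","scene"]:
    K,R,t=cal(n);print(n,K[0,0],(-R.T@t).round(),R[2].round(3), ctrl.get_calibration(n))
for n in ["chisel_54","chisel_42","chisel_30","chisel_18","point","saddle_a","saddle_wide","saddle_point","tray"]:
    print(n,[(round(d["score"],2),np.round(d["uv"],1).tolist(),back("top",d["uv"],20)[:2].round().tolist()) for d in ctrl.pinpoint(n,"top")])
print(ctrl.get_obs(),ctrl.grip_point_offset)
E
```

```text
top 520.2996896151863 [ 498.  -44. 1341.] [ 0.086 -0.004 -0.996] {'fov_y': 43.959340193060356, 'cx': 277.2084546196228, 'cy': 217.56817017767122, 'rvec': array([ 2.14814955, -2.20917686,  0.09738342]), 'tvec': array([ -32.43726206,  612.97282479, 1293.28783094])}
scene 448.91414022495366 [1549.   20.  610.] [-0.856 -0.066 -0.513] {'fov_y': 50.13995990465611, 'cx': 274.0228209367882, 'cy': 205.5181803513689, 'rvec': array([ 1.53801734,  1.66804406, -0.94272284]), 'tvec': array([ 100.65120905, -269.68160843, 1640.44965695])}
chisel_54 [(0.9, [266.9, 252.9], [523.0, -21.0]), (0.83, [294.7, 248.6], [532.0, -92.0]), (0.78, [371.6, 153.9], [770.0, -297.0]), (0.74, [319.0, 245.0], [540.0, -154.0]), (0.66, [134.2, 247.6], [546.0, 315.0])]
chisel_42 [(0.9, [266.9, 252.9], [523.0, -21.0]), (0.83, [294.7, 248.6], [532.0, -92.0]), (0.78, [371.6, 153.9], [770.0, -297.0]), (0.74, [319.0, 245.0], [540.0, -154.0]), (0.66, [134.2, 247.6], [546.0, 315.0])]
chisel_30 [(0.9, [266.9, 252.9], [523.0, -21.0]), (0.83, [294.7, 248.6], [532.0, -92.0]), (0.78, [371.6, 153.9], [770.0, -297.0]), (0.74, [319.0, 2
[... 623 characters left out ...]
os': array([-1.17498370e+00,  4.23129037e-01,  1.62990830e+00,  1.82375229e-06,
        1.08857325e+00, -1.89908446e-02]), 'qvel': array([-1.07902833e-03,  4.27439811e-04,  2.15950498e-04, -3.14404943e-05,
        6.02349235e-04, -8.72424185e-04]), 'joint_torque': array([-2.82836965e-05, -5.44220638e+01, -2.73879737e+01,  6.42938563e-02,
        1.73610990e-02, -2.29317067e-05]), 'ee_pos': array([ 251.90454616, -571.97001375,  222.65364842]), 'orientation': array([-3.07424869e+00, -6.46905541e-01,  2.78466160e-06]), 'ft_force': array([0.08927259, 0.64571104, 0.11648001]), 'moment': array([0.06322112, 0.0274238 , 0.01541038]), 'grasp_force': 0.0, 'width': 88.06654342137506} 18.700000000000003
```

View pics/t0.png

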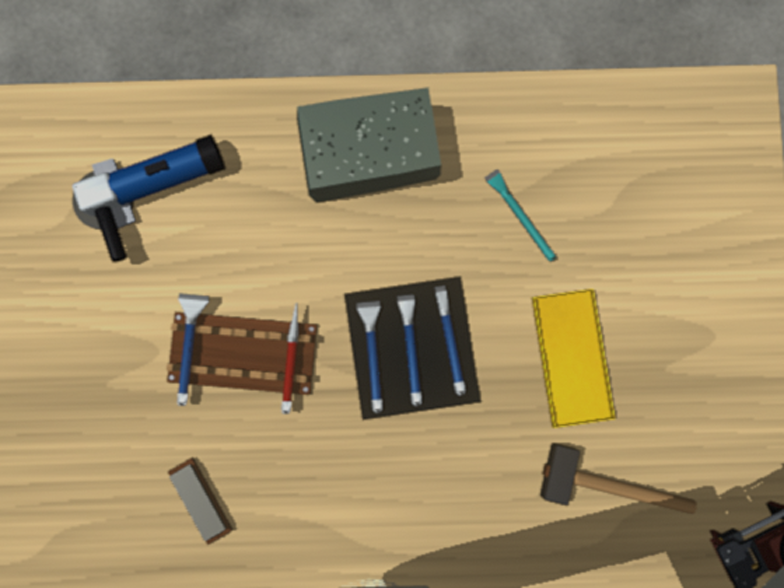

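View pics/s0.png

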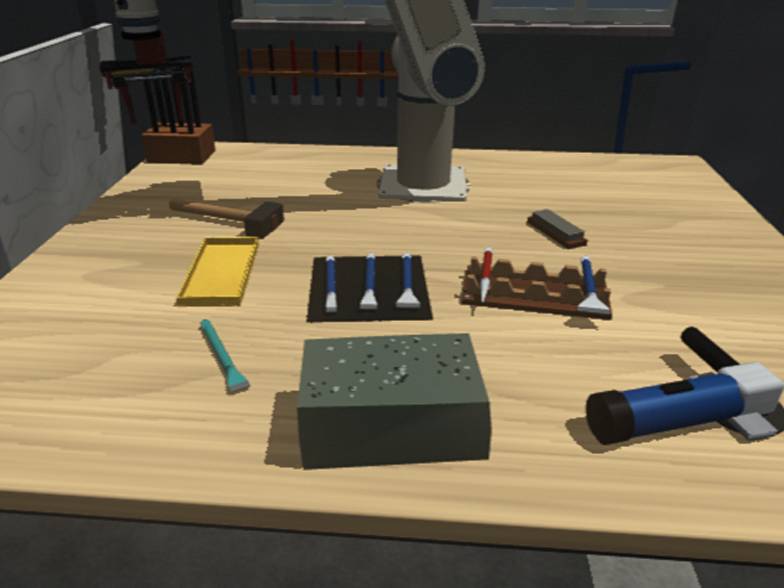

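The top view shows the rack at (245,350)/1.4. The 54 is at its left end (190,350), the red point chisel at its right end (292,360), and two places between are empty. On the mat, left to right: 42 (372,355), 30 (411,350), 18 (450,340). The tray is at (574,357).

Possible mix-ups: turquoise look-alike (521,215), chisel_54 (190,350) and the three mat chisels, which I tell apart by edge width. I'll check them in a close crop.

```bash
cat >> h.py <<'E'
def axis(mask,n,z,fl=True):
    v,u=np.nonzero(mask); P=np.array([back(n,(a,b),z)[:2] for a,b in zip(u,v)])
    # axis from the bar part only
    c=P.mean(0); d=np.linalg.svd(P-c,full_matrices=False)[2][0]; d=d if d[0]>0 else -d
    for _ in range(3):
        s=(P-c)@d; lo,hi=s.min(),s.max(); B=P[(s<lo+0.68*(hi-lo))]
        c=B.mean(0); d=np.linalg.svd(B-c,full_matrices=False)[2][0]; d=d if d[0]>0 else -d
    s=(P-c)@d; w=(P-c)@np.array([-d[1],d[0]]); lo,hi=s.min(),s.max()
    e=w[s>hi-25]
    return (c+d*(lo+hi)/2).round(1).tolist(), round(float(np.degrees(np.arctan2(d[1],d[0]))),2), round(float(hi-lo),1), round(float(np.ptp(e)),1)
E
python3 - <<'E'
from h import *
save("top","c0.png",(110,190,350,305),3.3)
for o in ctrl.outline_of("chisel_42","top"):
    cx=o["box"]; z=32 if cx[2]<170 else 12
    print("flat",round(o["score"],2),np.round(cx),axis(o["pixels"],"top",z))
for n in ["point"]:
    for o in ctrl.outline_of(n,"top"): print(n,round(o["score"],2),np.round(o["box"]),axis(o["pixels"],"top",32))
for n in ["saddle_a","saddle_wide","saddle_point","tray"]:
    for o in ctrl.outline_of(n,"top"):
        k,_,st,ce=cv2.connectedComponentsWithStats(o["pixels"].astype(np.uint8))
        print(n,round(o["score"],2),[(int(st[i][4]),back("top",ce[i],36 if n!="tray" else 10)[:2].round(1).tolist()) for i in range(1,k) if st[i][4]>8])
        if n=="tray":
            P=np.array([back("top",(a,b),15)[:2] for b,a in zip(*np.nonzero(o["pixels"]))],np.float32);print(cv2.minAreaRect(P))
R=cv2.Rodrigues(ctrl.get_obs()["orientation"])[0];print(R.round(3))
E
```

```text
flat 0.85 [127. 208. 145. 287.] ([542.8, 312.0], -6.75, 197.1, 51.4)
flat 0.82 [347. 123. 397. 187.] ([772.6, -300.0], 33.97, 198.1, 31.2)
flat 0.73 [256. 213. 272. 294.] ([520.9, -18.9], 3.52, 198.5, 41.5)
flat 0.6 [310. 209. 332. 283.] ([546.6, -160.9], 9.63, 196.0, 19.2)
flat 0.55 [286. 212. 300. 289.] ([531.1, -89.2], 4.72, 198.5, 28.4)
point 0.86 [204. 221. 213. 298.] ([516.2, 128.0], -7.01, 183.5, 8.6)
saddle_a 0.75 [(123, [565.1, 185.8]), (119, [494.0, 193.3])]
saddle_a 0.69 [(118, [572.7, 248.2]), (148, [501.2, 255.7])]
saddle_wide 0.6 [(38, [582.1, 328.6]), (21, [576.5, 288.4]), (43, [510.4, 336.2]), (33, [506.4, 297.7])]
saddle_point 0.69 [(39, [560.1, 142.6]), (50, [555.2, 101.4]), (50, [489.0, 152.0]), (46, [484.2, 109.7])]
saddle_point 0.21 [(717, [558.6, 309.2])]
tray 0.56 [(4416, [507.6, -383.1])]Traceback (most recent call last):
  File "<stdin>", line 13, in <module>
  File "h.py", line 8, in back
    K,R,t=cal(n); C=-R.T@t
          ~~~^^^
  File "h.py", line 4, in cal
    c=ctrl.get_calibration(n); f=210/np.tan(np.radians(c["fov_y"])/2)
ValueError: time passes only in moves, steps and waits
```

View pics/c0.png

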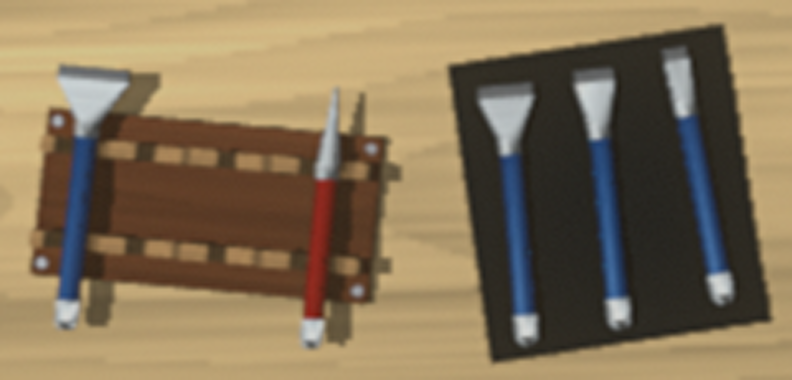

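The crop shows the red chisel in the rack's right place and the 42, 30 and 18 mm edges left to right on the mat. The turquoise one is elsewhere. Next is the tray pose, from the same picture.

```bash
sed -i 's/^def cal(n):/import functools\n@functools.lru_cache(None)\ndef cal(n):/' h.py
python3 - <<'E'
from h import *
o=ctrl.outline_of("tray","top")[0]
P=np.array([back("top",(a,b),15)[:2] for b,a in zip(*np.nonzero(o["pixels"]))],np.float32);print(o["score"],cv2.minAreaRect(P))
print(cv2.Rodrigues(ctrl.get_obs()["orientation"])[0].round(3))
E
```

```text
0.56 ((508.90814208984375, -381.3753662109375), (244.34759521484375, 119.71339416503906), 6.442630290985107)
[[ 0.915  0.403 -0.   ]
 [ 0.403 -0.915 -0.   ]
 [-0.     0.    -1.   ]]
```

Emit:
{"op": "apply_moves", "data": {"targets": [{"tx": 0.017,"ty": 0.045,"tz": 0,"spin": -4},{"tx": 0.034,"ty": 0.09,"tz": 0,"spin": -8},{"tx": 0.051,"ty": 0.135,"tz": 0,"spin": -12},{"tx": 0.068,"ty": 0.18,"tz": 0,"spin": -16},{"tx": 0.085,"ty": 0.225,"tz": 0,"spin": -20},{"tx": 0.102,"ty": 0.27,"tz": 0,"spin": -24},{"tx": 0.119,"ty": 0.315,"tz": 0,"spin": -28},{"tx": 0.136,"ty": 0.35,"tz": 0,"spin": -30.8}], "gripper": 0.0}}

```text
t: 1.75
ee_pos: [388.0, -219.7, 222.9]
orientation: [-3.135, 0.196, -0.0]
ft_force: [0.4, -1.1, -0.6]
width: 44.2
grasp_force: 0.0
```

Emit:
{"op": "apply_moves", "data": {"targets": [{"tx": 0.017,"ty": 0.045,"tz": 0,"spin": 0},{"tx": 0.034,"ty": 0.09,"tz": 0,"spin": 0},{"tx": 0.051,"ty": 0.135,"tz": 0,"spin": 0},{"tx": 0.068,"ty": 0.18,"tz": 0,"spin": 0},{"tx": 0.085,"ty": 0.225,"tz": -0.01,"spin": 0},{"tx": 0.102,"ty": 0.27,"tz": -0.03,"spin": 0},{"tx": 0.12,"ty": 0.315,"tz": -0.05,"spin": 0},{"tx": 0.136,"ty": 0.349,"tz": -0.07,"spin": 0}]}}

```text
t: 2.55
ee_pos: [524.7, 129.4, 152.5]
orientation: [-3.135, 0.191, -0.002]
ft_force: [0.8, -0.6, 0.3]
width: 44.0
grasp_force: 0.0
```

Emit:
{"op": "apply_moves", "data": {"targets": [{"tx": 0,"ty": 0,"tz": -0.02,"spin": 0},{"tx": 0,"ty": 0,"tz": -0.05,"spin": 0},{"tx": 0,"ty": 0,"tz": -0.075,"spin": 0},{"tx": 0,"ty": 0,"tz": -0.095,"spin": 0},{"tx": 0,"ty": 0,"tz": -0.11,"spin": 0},{"tx": 0,"ty": 0,"tz": -0.12,"spin": 0},{"tx": 0,"ty": 0,"tz": -0.125,"spin": 0},{"tx": 0,"ty": 0,"tz": -0.125,"spin": 0}]}}

```text
t: 3.35
ee_pos: [523.9, 127.0, 27.5]
orientation: [3.136, -0.193, -0.0]
ft_force: [0.5, 0.6, 0.7]
width: 44.2
grasp_force: 0.0
```

Emit:
{"op": "apply_moves", "data": {"targets": [{"tx": 0,"ty": 0,"tz": 0,"spin": 0},{"tx": 0,"ty": 0,"tz": 0,"spin": 0},{"tx": 0,"ty": 0,"tz": 0,"spin": 0},{"tx": 0,"ty": 0,"tz": 0,"spin": 0},{"tx": 0,"ty": 0,"tz": 0,"spin": 0},{"tx": 0,"ty": 0,"tz": 0,"spin": 0},{"tx": 0,"ty": 0,"tz": 0,"spin": 0},{"tx": 0,"ty": 0,"tz": 0,"spin": 0}], "gripper": 1.0}}

```text
t: 4.15
ee_pos: [524.3, 127.2, 28.2]
orientation: [-3.135, 0.193, -0.001]
ft_force: [-0.4, 0.7, 6.9]
width: 15.6
grasp_force: 30.0
```

Emit:
{"op": "apply_moves", "data": {"targets": [{"tx": 0,"ty": 0,"tz": 0.005,"spin": 0},{"tx": 0,"ty": 0,"tz": 0.02,"spin": 0},{"tx": 0,"ty": 0,"tz": 0.04,"spin": 0},{"tx": 0,"ty": 0,"tz": 0.065,"spin": 0},{"tx": 0,"ty": 0,"tz": 0.09,"spin": 0},{"tx": 0,"ty": 0,"tz": 0.11,"spin": 0},{"tx": 0,"ty": 0,"tz": 0.12,"spin": 0},{"tx": 0,"ty": 0,"tz": 0.12,"spin": 0}]}}

```text
t: 4.95
ee_pos: [524.7, 127.2, 149.4]
orientation: [-3.135, 0.193, -0.005]
ft_force: [-0.3, -0.2, -2.9]
width: 15.6
grasp_force: 30.0
```

Emit:
{"op": "apply_moves", "data": {"targets": [{"tx": -0.001,"ty": -0.02,"tz": 0,"spin": 0},{"tx": -0.003,"ty": -0.055,"tz": 0,"spin": 2},{"tx": -0.004,"ty": -0.095,"tz": 0,"spin": 4},{"tx": -0.006,"ty": -0.14,"tz": 0,"spin": 6},{"tx": -0.007,"ty": -0.185,"tz": 0,"spin": 8},{"tx": -0.008,"ty": -0.23,"tz": 0,"spin": 10},{"tx": -0.009,"ty": -0.275,"tz": 0,"spin": 12},{"tx": -0.01,"ty": -0.32,"tz": 0,"spin": 13.4}]}}

```text
t: 5.75
ee_pos: [512.7, -194.5, 146.5]
orientation: [-3.136, -0.176, 0.003]
ft_force: [0.7, -0.3, -3.0]
width: 15.8
grasp_force: 30.0
```

Emit:
{"op": "apply_moves", "data": {"targets": [{"tx": -0.001,"ty": -0.045,"tz": 0,"spin": 0},{"tx": -0.003,"ty": -0.09,"tz": 0,"spin": 0},{"tx": -0.004,"ty": -0.13,"tz": 0,"spin": 0},{"tx": -0.005,"ty": -0.16,"tz": 0,"spin": 0},{"tx": -0.006,"ty": -0.18,"tz": 0,"spin": 0},{"tx": -0.006,"ty": -0.189,"tz": 0,"spin": 0},{"tx": -0.006,"ty": -0.189,"tz": 0,"spin": 0},{"tx": -0.006,"ty": -0.189,"tz": 0,"spin": 0}]}}

```text
t: 6.55
ee_pos: [507.7, -380.6, 147.2]
orientation: [-3.135, -0.175, 0.001]
ft_force: [-0.6, -0.5, -2.2]
width: 15.5
grasp_force: 30.0
```

Run:
```python
from h import *
save("scene","s1.png",(100,80,460,240),2.2)
o=ctrl.get_obs();print(o["ee_pos"],o["width"],o["grasp_force"])
```

```text
[ 507.85018003 -380.38838317  147.34336004] 16.015976956513384 29.993759505450726
```

View pics/s1.png

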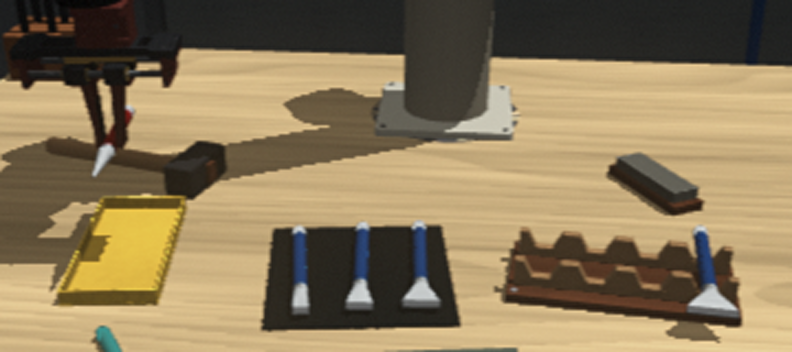

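Held well, above the tray at crop (120,260). Lowering.

Emit:
{"op": "apply_moves", "data": {"targets": [{"tx": 0,"ty": 0,"tz": -0.015,"spin": 0},{"tx": 0,"ty": 0,"tz": -0.04,"spin": 0},{"tx": 0,"ty": 0,"tz": -0.065,"spin": 0},{"tx": 0,"ty": 0,"tz": -0.085,"spin": 0},{"tx": 0,"ty": 0,"tz": -0.1,"spin": 0},{"tx": 0,"ty": 0,"tz": -0.11,"spin": 0},{"tx": 0,"ty": 0,"tz": -0.115,"spin": 0},{"tx": 0,"ty": 0,"tz": -0.12,"spin": 0}]}}

```text
t: 7.4
ee_pos: [508.3, -382.1, 27.7]
orientation: [3.136, 0.175, 0.001]
ft_force: [0.4, 0.1, -2.8]
width: 15.5
grasp_force: 30.0
```

Emit:
{"op": "apply_moves", "data": {"targets": [{"tx": 0,"ty": 0,"tz": -0.003,"spin": 0},{"tx": 0,"ty": 0,"tz": -0.006,"spin": 0},{"tx": 0,"ty": 0,"tz": -0.009,"spin": 0},{"tx": 0,"ty": 0,"tz": -0.012,"spin": 0},{"tx": 0,"ty": 0,"tz": -0.015,"spin": 0},{"tx": 0,"ty": 0,"tz": -0.017,"spin": 0},{"tx": 0,"ty": 0,"tz": -0.019,"spin": 0},{"tx": 0,"ty": 0,"tz": -0.019,"spin": 0}]}}

```text
t: 8.2
ee_pos: [507.7, -381.8, 8.4]
orientation: [-3.136, -0.174, 0.001]
ft_force: [0.6, -0.3, -1.5]
width: 15.6
grasp_force: 30.0
```

Emit:
{"op": "apply_moves", "data": {"targets": [{"tx": 0,"ty": 0,"tz": -0.0005,"spin": 0},{"tx": 0,"ty": 0,"tz": -0.001,"spin": 0},{"tx": 0,"ty": 0,"tz": -0.0015,"spin": 0},{"tx": 0,"ty": 0,"tz": -0.002,"spin": 0},{"tx": 0,"ty": 0,"tz": -0.002,"spin": 0},{"tx": 0,"ty": 0,"tz": -0.002,"spin": 0},{"tx": 0,"ty": 0,"tz": -0.002,"spin": 0},{"tx": 0,"ty": 0,"tz": -0.002,"spin": 0}]}}

```text
t: 9.0
ee_pos: [508.0, -382.0, 7.2]
orientation: [3.137, 0.174, 0.0]
ft_force: [-1.6, 1.6, 5.0]
width: 15.9
grasp_force: 30.0
```

Emit:
{"op": "apply_moves", "data": {"targets": [{"tx": 0,"ty": 0,"tz": 0,"spin": 0},{"tx": 0,"ty": 0,"tz": 0,"spin": 0},{"tx": 0,"ty": 0,"tz": 0,"spin": 0},{"tx": 0,"ty": 0,"tz": 0,"spin": 0},{"tx": 0,"ty": 0,"tz": 0,"spin": 0},{"tx": 0,"ty": 0,"tz": 0,"spin": 0},{"tx": 0,"ty": 0,"tz": 0,"spin": 0},{"tx": 0,"ty": 0,"tz": 0,"spin": 0}], "gripper": 0.2}}

```text
t: 9.8
ee_pos: [507.9, -381.9, 6.7]
orientation: [-3.137, -0.174, -0.0]
ft_force: [-0.6, 0.7, 0.3]
width: 35.2
grasp_force: 0.0
```

Emit:
{"op": "apply_moves", "data": {"targets": [{"tx": 0,"ty": 0,"tz": 0.005,"spin": 0},{"tx": 0,"ty": 0,"tz": 0.02,"spin": 0},{"tx": 0,"ty": 0,"tz": 0.04,"spin": 0},{"tx": 0,"ty": 0,"tz": 0.065,"spin": 0},{"tx": 0,"ty": 0,"tz": 0.09,"spin": 0},{"tx": 0,"ty": 0,"tz": 0.11,"spin": 0},{"tx": 0,"ty": 0,"tz": 0.12,"spin": 0},{"tx": 0,"ty": 0,"tz": 0.12,"spin": 0}]}}

```text
t: 10.6
ee_pos: [508.8, -382.7, 129.0]
orientation: [3.134, 0.174, 0.004]
ft_force: [-0.0, 0.1, -0.1]
width: 35.2
grasp_force: 0.0
```

Emit:
{"op": "apply_moves", "data": {"targets": [{"tx": 0.005,"ty": 0.03,"tz": 0,"spin": 0},{"tx": 0.012,"ty": 0.07,"tz": 0,"spin": 1},{"tx": 0.02,"ty": 0.11,"tz": 0,"spin": 2},{"tx": 0.027,"ty": 0.15,"tz": 0,"spin": 3.2},{"tx": 0.034,"ty": 0.19,"tz": 0,"spin": 3.2},{"tx": 0.038,"ty": 0.215,"tz": 0,"spin": 3.2},{"tx": 0.0387,"ty": 0.221,"tz": 0,"spin": 3.2},{"tx": 0.0387,"ty": 0.221,"tz": -0.01,"spin": 3.2}]}}

```text
t: 11.4
ee_pos: [547.2, -160.5, 116.8]
orientation: [3.13, 0.265, 0.002]
ft_force: [-0.3, -0.1, -0.5]
width: 35.3
grasp_force: 0.0
```

Emit:
{"op": "apply_moves", "data": {"targets": [{"tx": 0,"ty": 0,"tz": -0.02,"spin": 0},{"tx": 0,"ty": 0,"tz": -0.045,"spin": 0},{"tx": 0,"ty": 0,"tz": -0.07,"spin": 0},{"tx": 0,"ty": 0,"tz": -0.09,"spin": 0},{"tx": 0,"ty": 0,"tz": -0.1,"spin": 0},{"tx": 0,"ty": 0,"tz": -0.107,"spin": 0},{"tx": 0,"ty": 0,"tz": -0.11,"spin": 0},{"tx": 0,"ty": 0,"tz": -0.11,"spin": 0}]}}

```text
t: 12.2
ee_pos: [546.7, -161.4, 6.7]
orientation: [3.131, 0.261, 0.0]
ft_force: [0.1, -0.4, -0.2]
width: 34.8
grasp_force: 0.0
```

Emit:
{"op": "apply_moves", "data": {"targets": [{"tx": 0,"ty": 0,"tz": 0,"spin": 0},{"tx": 0,"ty": 0,"tz": 0,"spin": 0},{"tx": 0,"ty": 0,"tz": 0,"spin": 0},{"tx": 0,"ty": 0,"tz": 0,"spin": 0},{"tx": 0,"ty": 0,"tz": 0,"spin": 0},{"tx": 0,"ty": 0,"tz": 0,"spin": 0},{"tx": 0,"ty": 0,"tz": 0,"spin": 0},{"tx": 0,"ty": 0,"tz": 0,"spin": 0}], "gripper": 1.0}}

```text
t: 13.0
ee_pos: [546.9, -160.8, 7.4]
orientation: [3.131, 0.262, 0.001]
ft_force: [-0.7, 2.5, 6.4]
width: 15.5
grasp_force: 30.0
```

Emit:
{"op": "apply_moves", "data": {"targets": [{"tx": 0,"ty": 0,"tz": 0.005,"spin": 0},{"tx": 0,"ty": 0,"tz": 0.02,"spin": 0},{"tx": 0,"ty": 0,"tz": 0.04,"spin": 0},{"tx": 0,"ty": 0,"tz": 0.065,"spin": 0},{"tx": 0,"ty": 0,"tz": 0.09,"spin": 0},{"tx": 0,"ty": 0,"tz": 0.11,"spin": 0},{"tx": 0,"ty": 0,"tz": 0.12,"spin": 0},{"tx": 0,"ty": 0,"tz": 0.12,"spin": 0}]}}

```text
t: 13.8
ee_pos: [547.4, -161.3, 128.5]
orientation: [3.129, 0.262, 0.004]
ft_force: [0.3, -0.1, -3.4]
width: 15.8
grasp_force: 30.0
```

Run:
```python
from h import *
a=ctrl.get_image("top")[160:320,100:440,::-1]; b=ctrl.get_image("scene")[80:240,100:440,::-1]
cv2.imwrite("pics/c1.png",cv2.resize(np.vstack([a,b]),None,fx=1.8,fy=1.8,interpolation=cv2.INTER_CUBIC))
o=ctrl.get_obs();print(o["ee_pos"],o["width"],o["grasp_force"])
```

```text
[ 546.10563489 -160.87017648  126.31271156] 15.30135796050732 29.983909442089498
```

View pics/c1.png

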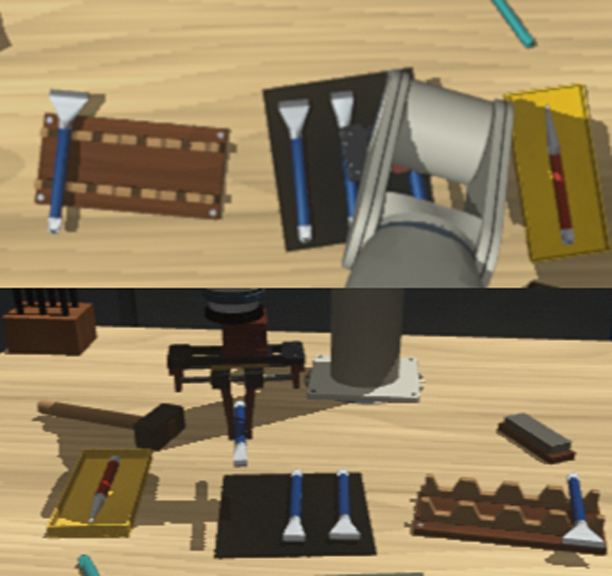

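The red point chisel lies flat in the tray at (560,175), and the 18 is held. With the rack clear in this picture, I'll measure the places again.

Run:
```python
from h import *
r=np.radians(-6.9); X=np.array([np.cos(r),np.sin(r)]); Y=np.array([-X[1],X[0]])
for n in ["saddle_a","saddle_wide","saddle_point"]:
    for o in ctrl.outline_of(n,"top"):
        k,_,st,ce=cv2.connectedComponentsWithStats(o["pixels"].astype(np.uint8))
        P=[back("top",ce[i],36)[:2] for i in range(1,k) if st[i][4]>8]
        m=np.mean(P,0)
        print(n,round(o["score"],2),len(P),np.round(m,1),np.round([m@X,m@Y],1), [np.round(p,1).tolist() for p in P])
for p in ([542.8,312],[524.3,127]): print(np.array(p)@X,np.array(p)@Y)
for rr in (311.5,249.6,187.5): print(X*504+Y*rr)
```

```text
saddle_a 0.79 2 [536.8 251.8] [502.6 314.5] [[572.3, 248.0], [501.2, 255.6]]
saddle_a 0.72 2 [530.1 189.1] [503.5 251.4] [[565.4, 184.3], [494.8, 193.8]]
saddle_wide 0.62 4 [543.9 312.5] [502.4 375.6] [[582.0, 329.6], [576.5, 286.9], [510.5, 336.6], [506.5, 297.0]]
saddle_point 0.56 2 [522.1 127.4] [503.  189.2] [[557.6, 120.0], [486.5, 134.9]]
501.3859914828931 374.95056680143347
505.245295841608 189.06792702604506
[537.77232563 248.69494524]
[530.33585531 187.24326577]
[522.87535761 125.59303484]
```

Emit:
{"op": "apply_moves", "data": {"targets": [{"tx": -0.002,"ty": 0.025,"tz": 0,"spin": -2},{"tx": -0.005,"ty": 0.06,"tz": 0,"spin": -5},{"tx": -0.009,"ty": 0.105,"tz": 0,"spin": -9},{"tx": -0.013,"ty": 0.15,"tz": 0,"spin": -12},{"tx": -0.017,"ty": 0.195,"tz": 0,"spin": -15},{"tx": -0.021,"ty": 0.24,"tz": 0,"spin": -16.5},{"tx": -0.024,"ty": 0.275,"tz": 0,"spin": -16.5},{"tx": -0.0245,"ty": 0.2883,"tz": 0,"spin": -16.5}]}}

```text
t: 14.85
ee_pos: [521.2, 130.0, 125.9]
orientation: [3.136, -0.185, -0.002]
ft_force: [0.3, -0.7, -4.0]
width: 15.4
grasp_force: 30.0
```

Emit:
{"op": "apply_moves", "data": {"targets": [{"tx": 0,"ty": 0,"tz": 0,"spin": 0},{"tx": 0,"ty": 0,"tz": -0.015,"spin": 0},{"tx": 0,"ty": 0,"tz": -0.035,"spin": 0},{"tx": 0,"ty": 0,"tz": -0.055,"spin": 0},{"tx": 0,"ty": 0,"tz": -0.068,"spin": 0},{"tx": 0,"ty": 0,"tz": -0.075,"spin": 0},{"tx": 0,"ty": 0,"tz": -0.08,"spin": 0},{"tx": 0,"ty": 0,"tz": -0.083,"spin": 0}]}}

```text
t: 15.65
ee_pos: [522.4, 127.0, 43.6]
orientation: [-3.136, 0.19, -0.001]
ft_force: [-0.3, -0.6, -3.3]
width: 15.8
grasp_force: 30.0
```

Emit:
{"op": "apply_moves", "data": {"targets": [{"tx": 0,"ty": 0,"tz": -0.003,"spin": 0},{"tx": 0,"ty": 0,"tz": -0.006,"spin": 0},{"tx": 0,"ty": 0,"tz": -0.009,"spin": 0},{"tx": 0,"ty": 0,"tz": -0.012,"spin": 0},{"tx": 0,"ty": 0,"tz": -0.014,"spin": 0},{"tx": 0,"ty": 0,"tz": -0.015,"spin": 0},{"tx": 0,"ty": 0,"tz": -0.016,"spin": 0},{"tx": 0,"ty": 0,"tz": -0.016,"spin": 0}]}}

```text
t: 16.45
ee_pos: [522.1, 127.3, 27.6]
orientation: [-3.136, 0.19, 0.0]
ft_force: [-0.3, -1.0, -3.6]
width: 15.2
grasp_force: 30.0
```

Emit:
{"op": "apply_moves", "data": {"targets": [{"tx": 0,"ty": 0,"tz": -0.0005,"spin": 0},{"tx": 0,"ty": 0,"tz": -0.001,"spin": 0},{"tx": 0,"ty": 0,"tz": -0.0012,"spin": 0},{"tx": 0,"ty": 0,"tz": -0.0015,"spin": 0},{"tx": 0,"ty": 0,"tz": -0.0015,"spin": 0},{"tx": 0,"ty": 0,"tz": -0.0015,"spin": 0},{"tx": 0,"ty": 0,"tz": -0.0015,"spin": 0},{"tx": 0,"ty": 0,"tz": -0.0015,"spin": 0}]}}

```text
t: 17.25
ee_pos: [522.2, 127.4, 27.3]
orientation: [-3.136, 0.19, -0.001]
ft_force: [-3.2, -0.5, 9.7]
width: 15.2
grasp_force: 30.0
```

Emit:
{"op": "apply_moves", "data": {"targets": [{"tx": 0,"ty": 0,"tz": 0,"spin": 0},{"tx": 0,"ty": 0,"tz": 0,"spin": 0},{"tx": 0,"ty": 0,"tz": 0,"spin": 0},{"tx": 0,"ty": 0,"tz": 0,"spin": 0},{"tx": 0,"ty": 0,"tz": 0,"spin": 0},{"tx": 0,"ty": 0,"tz": 0,"spin": 0},{"tx": 0,"ty": 0,"tz": 0,"spin": 0},{"tx": 0,"ty": 0,"tz": 0,"spin": 0}], "gripper": 0.2}}

```text
t: 18.05
ee_pos: [522.1, 127.3, 26.2]
orientation: [-3.136, 0.19, 0.0]
ft_force: [-0.1, 0.1, 0.0]
width: 34.8
grasp_force: 0.0
```

Emit:
{"op": "apply_moves", "data": {"targets": [{"tx": 0,"ty": 0,"tz": 0.005,"spin": 0},{"tx": 0,"ty": 0,"tz": 0.02,"spin": 0},{"tx": 0,"ty": 0,"tz": 0.04,"spin": 0},{"tx": 0,"ty": 0,"tz": 0.06,"spin": 0},{"tx": 0,"ty": 0,"tz": 0.08,"spin": 0},{"tx": 0,"ty": 0,"tz": 0.095,"spin": 0},{"tx": 0,"ty": 0,"tz": 0.1,"spin": 0},{"tx": 0,"ty": 0,"tz": 0.1,"spin": 0}]}}

```text
t: 18.85
ee_pos: [522.7, 127.5, 127.5]
orientation: [-3.135, 0.19, -0.004]
ft_force: [0.2, -0.3, -1.4]
width: 35.2
grasp_force: 0.0
```

Emit:
{"op": "apply_moves", "data": {"targets": [{"tx": 0.001,"ty": -0.025,"tz": 0,"spin": 1},{"tx": 0.003,"ty": -0.065,"tz": 0,"spin": 4},{"tx": 0.005,"ty": -0.11,"tz": 0,"spin": 7},{"tx": 0.007,"ty": -0.15,"tz": 0,"spin": 10},{"tx": 0.008,"ty": -0.185,"tz": 0,"spin": 11.6},{"tx": 0.009,"ty": -0.208,"tz": 0,"spin": 11.6},{"tx": 0.009,"ty": -0.2165,"tz": 0,"spin": 11.6},{"tx": 0.009,"ty": -0.2165,"tz": -0.0095,"spin": 11.6}]}}

```text
t: 19.65
ee_pos: [531.5, -89.9, 116.8]
orientation: [3.139, 0.125, 0.002]
ft_force: [0.7, 0.3, -0.2]
width: 35.3
grasp_force: 0.0
```

Emit:
{"op": "apply_moves", "data": {"targets": [{"tx": 0,"ty": 0,"tz": -0.02,"spin": 0},{"tx": 0,"ty": 0,"tz": -0.045,"spin": 0},{"tx": 0,"ty": 0,"tz": -0.07,"spin": 0},{"tx": 0,"ty": 0,"tz": -0.09,"spin": 0},{"tx": 0,"ty": 0,"tz": -0.1,"spin": 0},{"tx": 0,"ty": 0,"tz": -0.107,"spin": 0},{"tx": 0,"ty": 0,"tz": -0.11,"spin": 0},{"tx": 0,"ty": 0,"tz": -0.11,"spin": 0}]}}

```text
t: 20.45
ee_pos: [531.3, -88.9, 6.8]
orientation: [3.139, 0.128, 0.0]
ft_force: [0.0, -0.9, 0.2]
width: 35.2
grasp_force: 0.0
```

Emit:
{"op": "apply_moves", "data": {"targets": [{"tx": 0,"ty": 0,"tz": 0,"spin": 0},{"tx": 0,"ty": 0,"tz": 0,"spin": 0},{"tx": 0,"ty": 0,"tz": 0,"spin": 0},{"tx": 0,"ty": 0,"tz": 0,"spin": 0},{"tx": 0,"ty": 0,"tz": 0,"spin": 0},{"tx": 0,"ty": 0,"tz": 0,"spin": 0},{"tx": 0,"ty": 0,"tz": 0,"spin": 0},{"tx": 0,"ty": 0,"tz": 0,"spin": 0}], "gripper": 1.0}}

```text
t: 21.25
ee_pos: [531.4, -89.1, 7.3]
orientation: [-3.139, -0.127, -0.001]
ft_force: [-0.4, 2.5, 6.0]
width: 15.7
grasp_force: 30.0
```

Emit:
{"op": "apply_moves", "data": {"targets": [{"tx": 0,"ty": 0,"tz": 0.005,"spin": 0},{"tx": 0,"ty": 0,"tz": 0.02,"spin": 0},{"tx": 0,"ty": 0,"tz": 0.04,"spin": 0},{"tx": 0,"ty": 0,"tz": 0.065,"spin": 0},{"tx": 0,"ty": 0,"tz": 0.09,"spin": 0},{"tx": 0,"ty": 0,"tz": 0.11,"spin": 0},{"tx": 0,"ty": 0,"tz": 0.12,"spin": 0},{"tx": 0,"ty": 0,"tz": 0.12,"spin": 0}]}}

```text
t: 22.05
ee_pos: [531.9, -89.4, 128.4]
orientation: [3.138, 0.128, 0.004]
ft_force: [0.5, -1.1, -4.7]
width: 15.7
grasp_force: 30.0
```

Run:
```python
from h import *
a=ctrl.get_image("top")[160:320,100:440,::-1]; b=ctrl.get_image("scene")[80:240,100:440,::-1]
cv2.imwrite("pics/c2.png",cv2.resize(np.vstack([a,b]),None,fx=1.8,fy=1.8,interpolation=cv2.INTER_CUBIC))
for o in ctrl.outline_of("chisel_42","top"): print(round(o["score"],2),np.round(o["box"]),axis(o["pixels"],"top",32))
```

```text
0.92 [125. 208. 147. 291.] ([542.6, 311.9], -6.75, 201.6, 51.4)
0.79 [256. 212. 270. 231.] ([597.7, -16.9], -17.17, 45.5, 37.1)
0.77 [202. 219. 219. 296.] ([521.6, 125.5], -7.15, 199.3, 15.9)
0.6 [287. 208. 304. 284.] ([542.4, -87.1], 10.02, 197.5, 34.3)
0.58 [346. 124. 397. 187.] ([767.1, -297.2], 33.45, 196.0, 28.1)
```

View pics/c2.png

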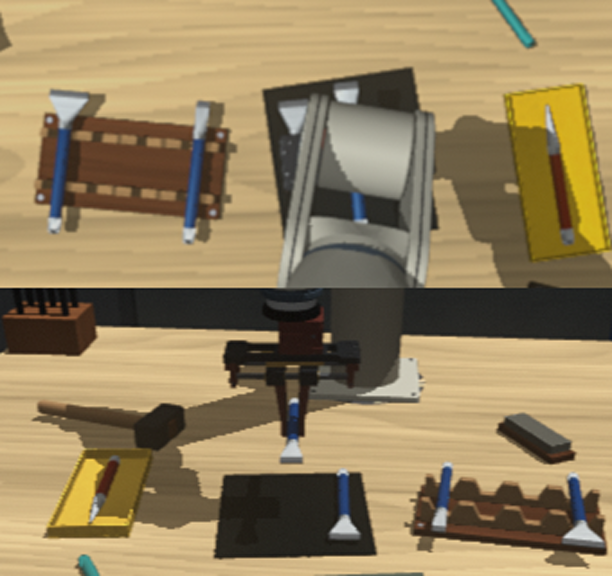

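The 18 is seated at the right end, centred along its place (about 503 against 503). The 30 is held and goes next to it.

Emit:
{"op": "apply_moves", "data": {"targets": [{"tx": 0,"ty": 0.025,"tz": 0,"spin": -1},{"tx": 0,"ty": 0.06,"tz": 0,"spin": -4},{"tx": -0.001,"ty": 0.1,"tz": 0,"spin": -7},{"tx": -0.001,"ty": 0.145,"tz": 0,"spin": -10},{"tx": -0.001,"ty": 0.19,"tz": 0,"spin": -11.6},{"tx": -0.001,"ty": 0.235,"tz": 0,"spin": -11.6},{"tx": -0.0016,"ty": 0.267,"tz": 0,"spin": -11.6},{"tx": -0.0016,"ty": 0.278,"tz": 0,"spin": -11.6}]}}

```text
t: 23.0
ee_pos: [528.6, 191.5, 125.4]
orientation: [3.136, -0.185, -0.003]
ft_force: [1.1, 0.8, -3.7]
width: 15.6
grasp_force: 30.0
```

Emit:
{"op": "apply_moves", "data": {"targets": [{"tx": 0,"ty": 0,"tz": 0,"spin": 0},{"tx": 0,"ty": 0,"tz": -0.015,"spin": 0},{"tx": 0,"ty": 0,"tz": -0.035,"spin": 0},{"tx": 0,"ty": 0,"tz": -0.055,"spin": 0},{"tx": 0,"ty": 0,"tz": -0.068,"spin": 0},{"tx": 0,"ty": 0,"tz": -0.075,"spin": 0},{"tx": 0,"ty": 0,"tz": -0.08,"spin": 0},{"tx": 0,"ty": 0,"tz": -0.083,"spin": 0}]}}

```text
t: 23.8
ee_pos: [529.8, 188.5, 43.5]
orientation: [-3.136, 0.191, -0.0]
ft_force: [0.2, -0.3, -3.9]
width: 15.2
grasp_force: 30.0
```

Emit:
{"op": "apply_moves", "data": {"targets": [{"tx": 0,"ty": 0,"tz": -0.003,"spin": 0},{"tx": 0,"ty": 0,"tz": -0.006,"spin": 0},{"tx": 0,"ty": 0,"tz": -0.009,"spin": 0},{"tx": 0,"ty": 0,"tz": -0.012,"spin": 0},{"tx": 0,"ty": 0,"tz": -0.014,"spin": 0},{"tx": 0,"ty": 0,"tz": -0.0155,"spin": 0},{"tx": 0,"ty": 0,"tz": -0.0165,"spin": 0},{"tx": 0,"ty": 0,"tz": -0.017,"spin": 0}]}}

```text
t: 24.6
ee_pos: [529.5, 188.8, 27.3]
orientation: [3.136, -0.19, -0.0]
ft_force: [-3.0, -1.6, 8.3]
width: 15.5
grasp_force: 30.0
```

Emit:
{"op": "apply_moves", "data": {"targets": [{"tx": 0,"ty": 0,"tz": -0.0002,"spin": 0},{"tx": 0,"ty": 0,"tz": -0.0003,"spin": 0},{"tx": 0,"ty": 0,"tz": -0.0005,"spin": 0},{"tx": 0,"ty": 0,"tz": -0.0005,"spin": 0},{"tx": 0,"ty": 0,"tz": -0.0005,"spin": 0},{"tx": 0,"ty": 0,"tz": -0.0005,"spin": 0},{"tx": 0,"ty": 0,"tz": -0.0005,"spin": 0},{"tx": 0,"ty": 0,"tz": -0.0005,"spin": 0}]}}

```text
t: 25.4
ee_pos: [529.5, 188.9, 27.3]
orientation: [-3.136, 0.19, -0.0]
ft_force: [-3.9, -1.4, 8.1]
width: 15.8
grasp_force: 30.0
```

Emit:
{"op": "apply_moves", "data": {"targets": [{"tx": 0,"ty": 0,"tz": 0,"spin": 0},{"tx": 0,"ty": 0,"tz": 0,"spin": 0},{"tx": 0,"ty": 0,"tz": 0,"spin": 0},{"tx": 0,"ty": 0,"tz": 0,"spin": 0},{"tx": 0,"ty": 0,"tz": 0,"spin": 0},{"tx": 0,"ty": 0,"tz": 0,"spin": 0},{"tx": 0,"ty": 0,"tz": 0,"spin": 0},{"tx": 0,"ty": 0,"tz": 0,"spin": 0}], "gripper": 0.2}}

```text
t: 26.2
ee_pos: [529.5, 188.8, 26.1]
orientation: [-3.136, 0.19, -0.0]
ft_force: [-0.1, -0.7, -0.0]
width: 35.1
grasp_force: 0.0
```

Emit:
{"op": "apply_moves", "data": {"targets": [{"tx": 0,"ty": 0,"tz": 0.005,"spin": 0},{"tx": 0,"ty": 0,"tz": 0.02,"spin": 0},{"tx": 0,"ty": 0,"tz": 0.04,"spin": 0},{"tx": 0,"ty": 0,"tz": 0.06,"spin": 0},{"tx": 0,"ty": 0,"tz": 0.08,"spin": 0},{"tx": 0,"ty": 0,"tz": 0.095,"spin": 0},{"tx": 0,"ty": 0,"tz": 0.1,"spin": 0},{"tx": 0,"ty": 0,"tz": 0.1,"spin": 0}]}}

```text
t: 27.0
ee_pos: [530.0, 189.0, 127.2]
orientation: [-3.135, 0.19, -0.003]
ft_force: [-0.7, 0.7, -0.2]
width: 35.5
grasp_force: 0.0
```

Emit:
{"op": "apply_moves", "data": {"targets": [{"tx": -0.001,"ty": -0.025,"tz": 0,"spin": 1},{"tx": -0.003,"ty": -0.065,"tz": 0,"spin": 4},{"tx": -0.005,"ty": -0.11,"tz": 0,"spin": 7},{"tx": -0.007,"ty": -0.15,"tz": 0,"spin": 10.4},{"tx": -0.008,"ty": -0.185,"tz": 0,"spin": 10.4},{"tx": -0.0086,"ty": -0.202,"tz": 0,"spin": 10.4},{"tx": -0.0086,"ty": -0.2079,"tz": 0,"spin": 10.4},{"tx": -0.0086,"ty": -0.2079,"tz": -0.0095,"spin": 10.4}]}}

```text
t: 27.8
ee_pos: [521.4, -19.5, 116.6]
orientation: [-3.14, -0.093, -0.002]
ft_force: [-0.2, 0.1, -0.3]
width: 34.9
grasp_force: 0.0
```

Emit:
{"op": "apply_moves", "data": {"targets": [{"tx": 0,"ty": 0,"tz": -0.02,"spin": 0},{"tx": 0,"ty": 0,"tz": -0.045,"spin": 0},{"tx": 0,"ty": 0,"tz": -0.07,"spin": 0},{"tx": 0,"ty": 0,"tz": -0.09,"spin": 0},{"tx": 0,"ty": 0,"tz": -0.1,"spin": 0},{"tx": 0,"ty": 0,"tz": -0.107,"spin": 0},{"tx": 0,"ty": 0,"tz": -0.11,"spin": 0},{"tx": 0,"ty": 0,"tz": -0.11,"spin": 0}]}}

```text
t: 28.6
ee_pos: [521.1, -18.8, 6.7]
orientation: [-3.14, -0.096, -0.0]
ft_force: [-0.1, 0.5, -0.2]
width: 35.0
grasp_force: 0.0
```

Emit:
{"op": "apply_moves", "data": {"targets": [{"tx": 0,"ty": 0,"tz": 0,"spin": 0},{"tx": 0,"ty": 0,"tz": 0,"spin": 0},{"tx": 0,"ty": 0,"tz": 0,"spin": 0},{"tx": 0,"ty": 0,"tz": 0,"spin": 0},{"tx": 0,"ty": 0,"tz": 0,"spin": 0},{"tx": 0,"ty": 0,"tz": 0,"spin": 0},{"tx": 0,"ty": 0,"tz": 0,"spin": 0},{"tx": 0,"ty": 0,"tz": 0,"spin": 0}], "gripper": 1.0}}

```text
t: 29.4
ee_pos: [521.4, -19.0, 7.3]
orientation: [-3.14, -0.095, -0.002]
ft_force: [-1.7, 1.7, 5.8]
width: 15.7
grasp_force: 30.0
```

Emit:
{"op": "apply_moves", "data": {"targets": [{"tx": 0,"ty": 0,"tz": 0.005,"spin": 0},{"tx": 0,"ty": 0,"tz": 0.02,"spin": 0},{"tx": 0,"ty": 0,"tz": 0.04,"spin": 0},{"tx": 0,"ty": 0,"tz": 0.065,"spin": 0},{"tx": 0,"ty": 0,"tz": 0.09,"spin": 0},{"tx": 0,"ty": 0,"tz": 0.11,"spin": 0},{"tx": 0,"ty": 0,"tz": 0.12,"spin": 0},{"tx": 0,"ty": 0,"tz": 0.12,"spin": 0}]}}

```text
t: 30.2
ee_pos: [521.7, -19.2, 128.3]
orientation: [3.14, 0.095, 0.005]
ft_force: [0.2, -0.3, -3.5]
width: 15.5
grasp_force: 30.0
```

Run:
```python
from h import *
a=ctrl.get_image("top")[160:320,100:440,::-1]; b=ctrl.get_image("scene")[80:240,100:440,::-1]
cv2.imwrite("pics/c3.png",cv2.resize(np.vstack([a,b]),None,fx=1.8,fy=1.8,interpolation=cv2.INTER_CUBIC))
for o in ctrl.outline_of("chisel_42","top"): print(round(o["score"],2),np.round(o["box"]),axis(o["pixels"],"top",32))
```

```text
0.8 [177. 213. 194. 293.] ([528.4, 187.5], -6.86, 200.0, 30.2)
0.63 [346. 123. 398. 189.] ([766.6, -297.7], 33.06, 197.4, 29.6)
0.62 [200. 216. 217. 297.] ([522.5, 125.1], -7.35, 196.8, 17.9)
0.61 [254. 211. 274. 293.] ([529.5, -13.4], 7.28, 201.2, 43.6)
0.31 [172. 235. 197. 270.] ([494.7, 195.6], 81.71, 62.9, 82.3)
```

View pics/c3.png

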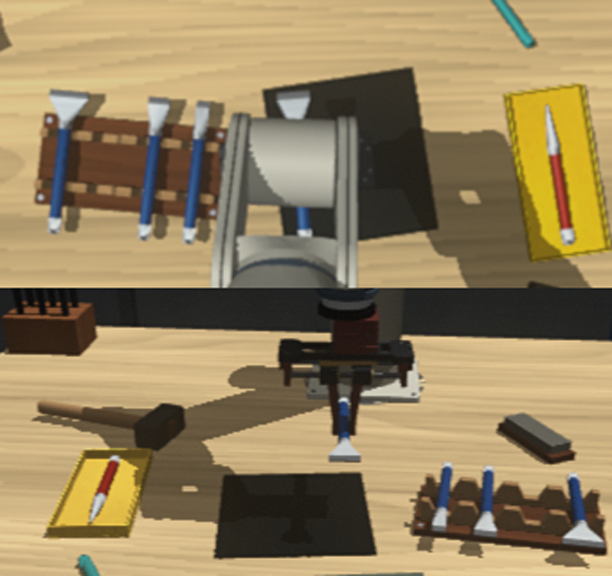

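The 30 is seated at (155,165) next to the 18, and the 42 is held. Placing it next to the 54.

Emit:
{"op": "apply_moves", "data": {"targets": [{"tx": 0.001,"ty": 0.025,"tz": 0,"spin": -1},{"tx": 0.003,"ty": 0.06,"tz": 0,"spin": -4},{"tx": 0.006,"ty": 0.1,"tz": 0,"spin": -7},{"tx": 0.009,"ty": 0.145,"tz": 0,"spin": -10.4},{"tx": 0.012,"ty": 0.19,"tz": 0,"spin": -10.4},{"tx": 0.014,"ty": 0.23,"tz": 0,"spin": -10.4},{"tx": 0.016,"ty": 0.26,"tz": 0,"spin": -10.4},{"tx": 0.0161,"ty": 0.2697,"tz": 0,"spin": -10.4}]}}

```text
t: 31.15
ee_pos: [536.4, 253.2, 125.2]
orientation: [3.136, -0.186, -0.002]
ft_force: [0.3, -0.5, -4.1]
width: 15.6
grasp_force: 30.0
```

Emit:
{"op": "apply_moves", "data": {"targets": [{"tx": 0,"ty": 0,"tz": 0,"spin": 0},{"tx": 0,"ty": 0,"tz": -0.015,"spin": 0},{"tx": 0,"ty": 0,"tz": -0.035,"spin": 0},{"tx": 0,"ty": 0,"tz": -0.055,"spin": 0},{"tx": 0,"ty": 0,"tz": -0.068,"spin": 0},{"tx": 0,"ty": 0,"tz": -0.075,"spin": 0},{"tx": 0,"ty": 0,"tz": -0.08,"spin": 0},{"tx": 0,"ty": 0,"tz": -0.083,"spin": 0}]}}

```text
t: 31.95
ee_pos: [537.2, 250.3, 43.5]
orientation: [-3.136, 0.191, -0.0]
ft_force: [-0.3, 0.5, -1.8]
width: 15.7
grasp_force: 30.0
```

Emit:
{"op": "apply_moves", "data": {"targets": [{"tx": 0,"ty": 0,"tz": -0.003,"spin": 0},{"tx": 0,"ty": 0,"tz": -0.006,"spin": 0},{"tx": 0,"ty": 0,"tz": -0.009,"spin": 0},{"tx": 0,"ty": 0,"tz": -0.012,"spin": 0},{"tx": 0,"ty": 0,"tz": -0.014,"spin": 0},{"tx": 0,"ty": 0,"tz": -0.0155,"spin": 0},{"tx": 0,"ty": 0,"tz": -0.017,"spin": 0},{"tx": 0,"ty": 0,"tz": -0.0175,"spin": 0}]}}

```text
t: 32.75
ee_pos: [537.0, 250.7, 27.3]
orientation: [3.136, -0.19, -0.0]
ft_force: [-4.7, -2.1, 13.5]
width: 15.6
grasp_force: 30.0
```

Seated. Release, lift and move clear toward the mat.

Emit:
{"op": "apply_moves", "data": {"targets": [{"tx": 0,"ty": 0,"tz": 0,"spin": 0},{"tx": 0,"ty": 0,"tz": 0,"spin": 0},{"tx": 0,"ty": 0,"tz": 0,"spin": 0},{"tx": 0,"ty": 0,"tz": 0,"spin": 0},{"tx": 0,"ty": 0,"tz": 0,"spin": 0},{"tx": 0,"ty": 0,"tz": 0,"spin": 0},{"tx": 0,"ty": 0,"tz": 0,"spin": 0},{"tx": 0,"ty": 0,"tz": 0,"spin": 0}], "gripper": 0.2}}

```text
t: 33.55
ee_pos: [537.0, 250.6, 26.1]
orientation: [3.136, -0.19, -0.0]
ft_force: [-0.6, -0.2, -0.5]
width: 34.9
grasp_force: 0.0
```

Emit:
{"op": "apply_moves", "data": {"targets": [{"tx": 0,"ty": 0,"tz": 0.005,"spin": 0},{"tx": 0,"ty": 0,"tz": 0.02,"spin": 0},{"tx": 0,"ty": 0,"tz": 0.04,"spin": 0},{"tx": 0,"ty": 0,"tz": 0.065,"spin": 0},{"tx": 0,"ty": 0,"tz": 0.095,"spin": 0},{"tx": 0,"ty": 0,"tz": 0.125,"spin": 0},{"tx": 0,"ty": 0,"tz": 0.15,"spin": 0},{"tx": 0,"ty": 0,"tz": 0.16,"spin": 0}]}}

```text
t: 34.35
ee_pos: [538.4, 251.2, 190.1]
orientation: [-3.133, 0.19, -0.007]
ft_force: [0.9, -0.3, -0.5]
width: 35.3
grasp_force: 0.0
```

Emit:
{"op": "apply_moves", "data": {"targets": [{"tx": 0,"ty": -0.03,"tz": 0,"spin": 0},{"tx": 0,"ty": -0.07,"tz": 0,"spin": 0},{"tx": 0,"ty": -0.11,"tz": 0,"spin": 0},{"tx": 0,"ty": -0.15,"tz": 0,"spin": 0},{"tx": 0,"ty": -0.19,"tz": 0,"spin": 0},{"tx": 0,"ty": -0.23,"tz": 0,"spin": 0},{"tx": 0,"ty": -0.27,"tz": 0,"spin": 0},{"tx": 0,"ty": -0.3,"tz": 0,"spin": 0}]}}

```text
t: 35.15
ee_pos: [536.4, -51.5, 186.2]
orientation: [3.136, -0.191, -0.001]
ft_force: [0.6, 0.6, -0.2]
width: 35.2
grasp_force: 0.0
```

Run:
```python
from h import *
a=ctrl.get_image("top")[160:320,100:440,::-1]; b=ctrl.get_image("scene")[80:240,100:440,::-1]
cv2.imwrite("pics/c4.png",cv2.resize(np.vstack([a,b]),None,fx=1.8,fy=1.8,interpolation=cv2.INTER_CUBIC))
for o in ctrl.outline_of("chisel_42","top"): print(round(o["score"],2),np.round(o["box"]),axis(o["pixels"],"top",32))
```

```text
0.97 [176. 213. 192. 292.] ([529.4, 186.6], -7.28, 202.3, 33.5)
0.77 [124. 208. 144. 290.] ([542.7, 312.1], -7.0, 196.4, 49.2)
0.73 [348. 121. 395. 189.] ([767.1, -297.3], 33.45, 197.5, 31.7)
0.7 [197. 218. 216. 299.] ([521.3, 125.7], -7.41, 199.8, 18.1)
0.56 [152. 208. 170. 291.] ([537.7, 248.5], -6.91, 200.5, 43.6)
```

View pics/c4.png

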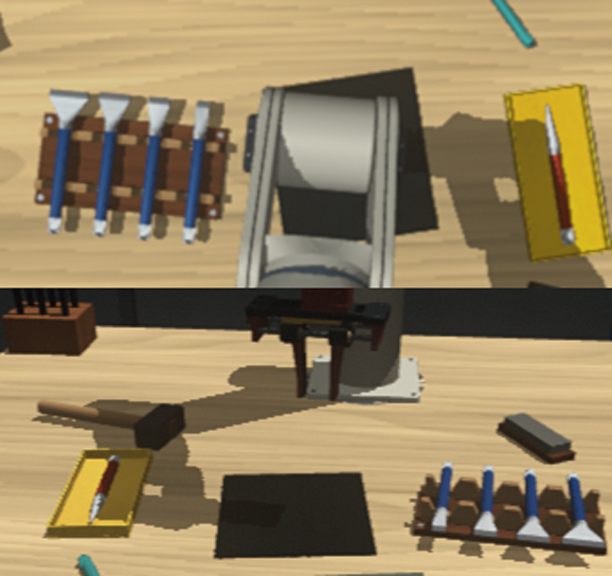

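All four flat chisels lie in order of width (54, 42, 30, 18), all parallel and seated, with the red one flat in the tray.

```bash
python3 -c "
from workcell import ctrl
print(ctrl.close_job())"
```

```text
the job is handed in; nothing more can be done
None
```

The job is handed in at about 35 s: the red point chisel lies flat in the yellow tray, and the rack holds the flat chisels in order 54, 42, 30, 18; the final pictures show all four seated and centred to within a few millimetres.

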